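# Sweep loose nuts off the sorting board into the carton

### The arm

A 6-joint arm with a two-finger parallel gripper is mounted at the origin on the work surface. World frame = base frame: x ahead of the robot, y to its left, z up, the work surface at z = 0. Lengths are in m, angles in rad, forces in N, time in s.
With the tool pointing down it reaches from about 0.35 to 0.775 m from the base axis. Payload 7.3 kg.
Tool frame: the origin (TCP) lies where the fingers leave the gripper's body, on its centre line; the fingertips stand 66 mm ahead of it and the grasp point (between the pads) lies 47 mm ahead of it (robot.tips_ahead is the distance from the TCP to the fingertips, in m); z points along the fingers, y is the line along which they close (so a half turn about z gives the same grasp; the last joint's range is limited). The gripper opens to 92 mm and grips with 3 to 60 N. Pads are 19 mm wide; open, the fingers measure 130 mm over their backs; the gripper's body (75 mm by 190 mm) begins 47 mm behind the grasp point.
Start: joints at [-1.32, 0.342, 1.524, -0, 1.275, -0.146], TCP at [0.203, -0.484, 0.292] pointing down, gripper open.
Joint ranges: [-2.53, 2.53], [-0.77, 2.02], [0.04, 2.7], [-1, 4.14], [0.28, 2.66], [-3.11, 3.11]. Speed limits (rad/s): [2.57, 2.57, 3.14, 3.14, 3.14, 3.14].

### API

Orientations are given as [roll, pitch, yaw] about the fixed x, y, z axes, in that order (R = Rz(yaw) Ry(pitch) Rx(roll)).
In Python, from cell import robot gives the robot as it stands.
- The arm moves only by the shell command python3 -m inch 'ROWS' [FORCE]. ROWS is a JSON object of lists of equal length, an entry for each row: "travel": the shift along the tool's x, y, z in mm, a list of three; "turn": the turn about the tool's z in units of 5 degrees (1.0 is 5 degrees); "claw": the closure, from -1 (fully open) to 1 (shut). A call has 1 to 12 rows; each row is the pose to reach, as a shift and turn from the pose commanded when the call began, along the tool's axes at that moment; what a row does not reach only later rows make up. A row lasts 1/10 s, in which the tool goes at most 50 mm and 8.59 degrees, less where a joint would pass 70% of its speed; a pose out of reach is approached as far as the arm can. A call with a gripper value outside its range is refused whole. The fingers move at their own pace and stop on an object; FORCE is the grip in N (left out, the last holds). Time passes only in rows, so rows that repeat a pose let the fingers close. It gives the time, the measured TCP pose, the force, the opening and the grip force at its end, in the units of the state.
- robot.observe(): the state, without advancing time (a new reading comes with each control period).
- robot.read_camera(name): name is "scene" or "side" or "wrist"; returns a dict with "pixels" (384x512x3 uint8, red, green, blue), "fx", "fy", "cx", "cy" (pixels), "cam_to_world" (4x4, takes a point from camera to world coordinates). Camera axes: x right, y down, z forward; pixel columns grow to the right and rows downward; lengths in m; the calibration is good to about 2 mm. A picture is of the moment at which its call begins. There is no depth.
- robot.hand_in(): hands the job in; it is judged then, once.
The state is a dict: "time": time; "qpos": joint angles; "qvel": joint speeds; "joint_efforts": joint torques, N m; "tool_pos": TCP position; "tool_rot": TCP orientation; "contact_force": force on the tool from outside, world axes, zero at the start; "torque": the same for the moment, N m; "opening": finger opening in m; "grip_force": force on a finger pad.
Only numpy, scipy, OpenCV 4.12 (cv2) and the standard library are available. Lean on these libraries where they do the work, as an engineer would, in place of code of your own. Each camera call takes 0.05 s, during which the arm holds its last target. There are 200 camera calls.

### The job

Push the three loose hexagon nuts across the sorting board with your fingertips and off its end, so that they drop into the open carton standing there. Sweep them only: do not pick up or carry any nut. Leave the round upright guide pin standing where it is on the board, and do not shift the sealed carton at the board's other end or the roll of tape lying on it.

Things in the scene. Friction and masses are not known exactly. Their poses are not given: they have to be found in the camera images.
- board: fixed plywood sorting board raised on battens, 250 mm (its x) by 280 mm (its y), flat rimless top 50 mm above the bench; origin at the centre of its underside on the bench, z up. Its two ends are at y = +140 and -140 mm; the open carton stands against one of them and the sealed carton against the other, which way round varies
- carton: open empty cardboard carton, fixed to the bench, its long side against one end of the board (1 mm gap): 250 mm (its x) by 110 mm (its y) by 45 mm high, so its rim is 5 mm below the board's top; walls 4 mm, floor 4 mm; origin at the centre of its underside, turned as the board
- nut1: plain steel hexagon nut, lying flat on the board; 36 mm across flats, 41.6 mm across corners, 19 mm thick, 24 mm hole, about 110 g (varies); origin at its middle, 9.5 mm above the board; its z is the hole's axis. It slides when pushed low from the side. One of three alike; each of the nuts and the guide pin has a lane of its own, about 55 mm (at least 45 mm) from the next measured across the board (board x)
- nut2: plain steel hexagon nut, lying flat on the board; 36 mm across flats, 41.6 mm across corners, 19 mm thick, 24 mm hole, about 110 g (varies); origin at its middle, 9.5 mm above the board; its z is the hole's axis. It slides when pushed low from the side. One of three alike; each of the nuts and the guide pin has a lane of its own, about 55 mm (at least 45 mm) from the next measured across the board (board x)
- nut3: plain steel hexagon nut, lying flat on the board; 36 mm across flats, 41.6 mm across corners, 19 mm thick, 24 mm hole, about 110 g (varies); origin at its middle, 9.5 mm above the board; its z is the hole's axis. It slides when pushed low from the side. One of three alike; each of the nuts and the guide pin has a lane of its own, about 55 mm (at least 45 mm) from the next measured across the board (board x)
- guide_pin: bystander: round steel guide pin standing on the board among the nuts, 25 mm diameter, 50 mm tall, with a foot flange 32 mm in diameter and 8 mm thick; 200 g, loose; origin at the centre of its underside, z up
- sealed_carton: bystander: closed and taped cardboard carton of the same outside size as the open one (250 by 110 by 45 mm), loose on the bench, 1.5 kg; origin at the centre of its underside
- tape: bystander: loose roll of packing tape lying flat on top of the sealed carton, 76 mm outer and 60 mm inner diameter, 25 mm high; origin at the centre of its underside
Not all that is in view belongs to the job. What is shaped like the nut2 but pink is not meant. What is shaped like the nut3 but brown or turquoise is not meant.

How it is judged:
By the outcome, as a careful person would: the job done as asked, in the order asked, and still so for the second after the job is handed in, with the robot touching nothing.
It also fails if it takes over 54 s, if anything falls off the work surface, if the arm or the gripper's body presses on something with over 40 N, if the wrist force passes 120 N, or if a joint passes its speed limit or range.

## Working session

There is one attempt and no reset: what is moved stays moved. The work goes in short steps, Python scripts to look and compute and a shell command to move; the robot and the scene stay as the last step left them, time stands still between calls to the robot, and variables do not carry over. Pictures are saved under pics/ and viewed, at most 10 in all, crops included, and the job is handed in when it is done.

```bash
mkdir -p pics; ls; python3 - <<'E'
from cell import robot
import cv2
for n in ("scene","side"):
    c=robot.read_camera(n); cv2.imwrite(f"pics/{n}0.png",c["pixels"][:,:,::-1])
    print(n,c["fx"],c["cx"],c["cy"],c["cam_to_world"].round(3).tolist())
s=robot.observe();print(s)
E
```

```text
pics
scene 379.90499326088656 255.5508243455998 202.0160058133178 [[0.815, 0.492, -0.305, 0.744], [0.579, -0.691, 0.433, -0.342], [0.002, -0.529, -0.849, 0.745], [0.0, 0.0, 0.0, 1.0]]
side 420.77272781968526 252.38451734615268 195.97279260704914 [[-0.924, -0.252, 0.286, 0.238], [-0.382, 0.616, -0.69, 0.658], [-0.002, -0.747, -0.665, 0.697], [0.0, 0.0, 0.0, 1.0]]
{'time': 0.1, 'qpos': array([-1.32003304e+00,  3.42637087e-01,  1.52490828e+00, -1.27740684e-05,
        1.27540697e+00, -1.46016527e-01]), 'qvel': array([-0.00051862, -0.00387549, -0.00333122, -0.00052788,  0.00115613,
       -0.00062625]), 'joint_efforts': array([ 1.39038126e-03, -4.32003307e+01, -2.44694817e+01,  7.19160866e-02,
        5.26016636e-02, -4.74628132e-05]), 'tool_pos': array([ 0.20282789, -0.48394265,  0.2916273 ]), 'tool_rot': array([-3.14024566e+00, -1.85746474e-04,  3.96783411e-01]), 'contact_force': array([ 0.23592901,  0.09365799, -0.40215977]), 'torque': array([-0.01074727,  0.00336835, -0.00372883]), 'grip_force': 0.0, 'opening': 0.09200234063793813}
```

View pics/scene0.png

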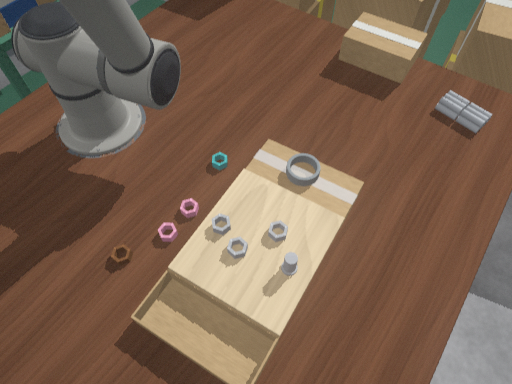

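View pics/side0.png

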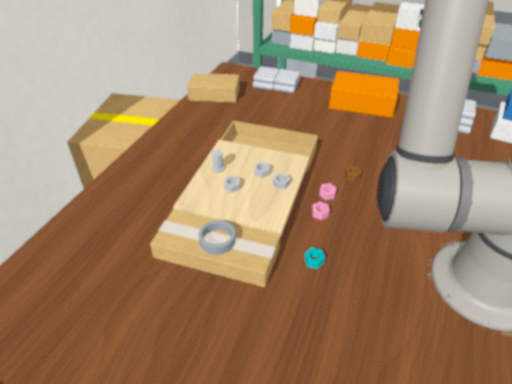

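The scene view shows three grey nuts at about (221,224), (237,247) and (278,231), with the pin's foot near (288,272). The open carton is at the lower left, the sealed carton with tape is at the upper right, and the pink, brown and turquoise nuts lie off the board. The side view agrees.

```bash
cat > h.py <<'E'
import numpy as np, cv2
from cell import robot
def ray(c,u,v,z):
    M=c["cam_to_world"]; d=M[:3,:3]@[(u-c["cx"])/c["fx"],(v-c["cy"])/c["fy"],1]
    return (M[:3,3]+d*(z-M[2,3])/d[2])[:2]
def grey(c,box):
    p=c["pixels"]; h=cv2.cvtColor(p,cv2.COLOR_RGB2HSV); m=((h[:,:,1]<60)&(h[:,:,2]>60)).astype(np.uint8)
    k=np.zeros_like(m); x0,y0,x1,y1=box; k[y0:y1,x0:x1]=1; m*=k
    cs,_=cv2.findContours(m,cv2.RETR_EXTERNAL,cv2.CHAIN_APPROX_NONE)
    return [q for q in cs if cv2.contourArea(q)>60]
E
python3 - <<'E'
from h import *
for n,box in (("scene",(195,205,305,285)),("side",(205,145,300,198))):
    c=robot.read_camera(n)
    for q in grey(c,box):
        x,y,w,h=cv2.boundingRect(q); m=cv2.moments(q); u,v=m['m10']/m['m00'],m['m01']/m['m00']
        print(n,(x,y,w,h),cv2.contourArea(q),round(u,1),round(v,1),"top-ish",ray(c,u,v,.062).round(4))
    p=c["pixels"]
    cr=p[130:384,125:375] if n=="scene" else p[115:285,145:330]
    cv2.imwrite(f"pics/{n}1.png",cv2.resize(cr,None,fx=2.3 if n=="scene" else 3.2,fy=2.3 if n=="scene" else 3.2,interpolation=cv2.INTER_CUBIC)[:,:,::-1])
E
```

```text
scene (195, 205, 110, 80) 7145.5 253.6 244.2 top-ish [ 0.5525 -0.0769]
side (223, 175, 18, 18) 237.0 231.5 183.5 top-ish [ 0.5737 -0.0221]
side (272, 172, 19, 18) 240.5 280.8 180.6 top-ish [ 0.4703 -0.076 ]
side (254, 161, 16, 17) 208.5 261.4 169.2 top-ish [ 0.5286 -0.0992]
side (212, 149, 13, 24) 229.5 217.5 161.1 top-ish [ 0.6424 -0.0881]
```

View pics/scene1.png

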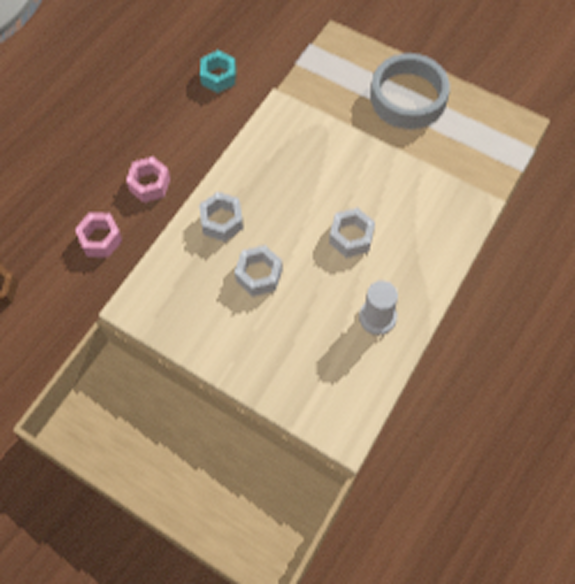

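View pics/side1.png

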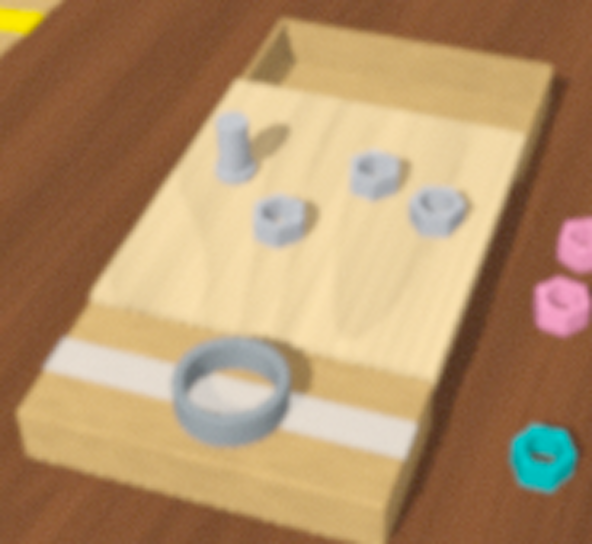

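The crops show the board's top corners and the nut tops clearly. Scene crop: corners (275,90), (505,200), (355,473), (102,318); nuts (222,213), (260,268), (353,230); pin top (381,290). Next I cast rays from both views.

```bash
python3 - <<'E'
from h import *
a=robot.read_camera("scene"); b=robot.read_camera("side")
A=lambda x,y,z: ray(a,125+x/2.3,130+y/2.3,z)
B=lambda x,y,z: ray(b,145+x/3.2,115+y/3.2,z)
ca=np.array([A(*p,.05) for p in [(102,318),(355,473),(505,200),(275,90)]])
cb=np.array([B(*p,.05) for p in [(525,130),(240,80),(92,300),(435,378)]])
print(ca.round(3).tolist(),cb.round(3).tolist())
for c in (ca,cb): print([round(np.linalg.norm(c[i]-c[(i+1)%4]),3) for i in range(4)])
c=(ca+cb)/2; o=c.mean(0); y=(c[0]+c[1]-c[2]-c[3]); y/=np.linalg.norm(y); yaw=np.arctan2(y[1],y[0]); x=np.array([y[1],-y[0]])
print("centre",o.round(4),"dir to open",y.round(3),np.degrees(yaw))
for n,p,q,z in [("n1",(222,213),(438,208),.069),("n2",(260,268),(376,172),.069),("n3",(353,230),(280,217),.069),("pin",(381,290),(234,122),.1)]:
    P,Q=A(*p,z),B(*q,z); m=(P+Q)/2
    print(n,P.round(3),Q.round(3),"mid",m.round(4),"along",((m-o)@y).round(4),"across",((m-o)@x).round(4), "reach",np.hypot(*m).round(3))
E
```

```text
[[0.446, -0.209], [0.69, -0.191], [0.668, 0.09], [0.423, 0.069]] [[0.441, -0.213], [0.685, -0.19], [0.663, 0.094], [0.416, 0.073]]
[np.float64(0.245), np.float64(0.282), np.float64(0.246), np.float64(0.279)]
[np.float64(0.246), np.float64(0.285), np.float64(0.248), np.float64(0.288)]
centre [ 0.554  -0.0595] dir to open [ 0.08  -0.997] -85.38684720606359
n1 [ 0.474 -0.078] [ 0.466 -0.071] mid [ 0.4698 -0.0744] along 0.0081 across 0.0852 reach 0.476
n2 [ 0.533 -0.101] [ 0.524 -0.093] mid [ 0.5281 -0.0973] along 0.0356 across 0.0289 reach 0.537
n3 [ 0.577 -0.025] [ 0.569 -0.018] mid [ 0.5729 -0.0213] along -0.0365 across -0.0218 reach 0.573
pin [ 0.633 -0.072] [ 0.631 -0.073] mid [ 0.6317 -0.0721] along 0.0188 across -0.0763 reach 0.636
```

Both views agree to a few mm, and the board sides measure 245–248 by 279–288 mm. First I go high to a point behind the nearest-lane nut, with the fingers shut and the closing line across the board.

```bash
python3 -m inch '{"travel":[[20,-15,5],[55,-43,13],[95,-73,23],[135,-104,32],[175,-135,42],[215,-166,51],[255,-197,61],[295,-228,70],[335,-258,80],[375,-289,90],[405,-312,97],[421,-325,102]],"turn":[-0.5,-1.7,-3.2,-4.6,-6,-7.4,-8.8,-10.2,-11.6,-12.9,-14,-14.4],"claw":[1,1,1,1,1,1,1,1,1,1,1,1]}' 20
python3 -m inch '{"travel":[[0,0,0],[0,0,0],[0,0,0]],"turn":[0,0,0],"claw":[1,1,1]}'
```

```text
time: 1.5
tool_pos: [0.4667, -0.0185, 0.1896]
tool_rot: [3.141, -0.001, 1.66]
contact_force: [0.9, -2.0, -0.2]
opening: 0.0022
grip_force: 0.0
time: 1.8
tool_pos: [0.4653, -0.0227, 0.1904]
tool_rot: [3.142, 0.0, 1.652]
contact_force: [-1.0, 0.8, 0.2]
opening: 0.0006
grip_force: 0.0
```

```bash
cat >> h.py <<'E'
o=np.array([.554,-.0595]); yb=np.array([.080,-.997]); xb=np.array([-.997,-.080])
def bc(p): d=np.asarray(p)[:2]-o; return (d@yb).round(4),(d@xb).round(4)
E
python3 - <<'E'
from h import *
s=robot.observe(); print(s["time"],s["tool_pos"].round(4),np.degrees(s["tool_rot"]).round(2),s["opening"],"along/across",bc(s["tool_pos"]))
c=robot.read_camera("wrist"); cv2.imwrite("pics/w1.png",c["pixels"][:,:,::-1]); print(c["fx"],c["cam_to_world"].round(3).tolist())
E
```

```text
1.8 [ 0.4653 -0.0227  0.1904] [1.800e+02 2.000e-02 9.464e+01] 0.0006480488167383773 along/across (np.float64(-0.0437), np.float64(0.0855))
302.6632655297136 [[0.997, 0.077, 0.021, 0.459], [0.08, -0.956, -0.283, 0.053], [-0.001, 0.284, -0.959, 0.282], [0.0, 0.0, 0.0, 1.0]]
```

View pics/w1.png

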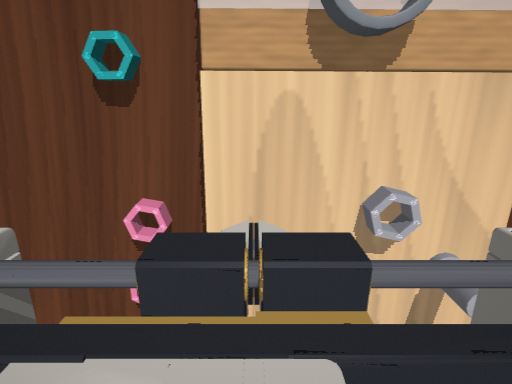

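The wrist view shows nut 3 at (392,213), with part of nut 1's back edge peeping out behind the fingers at (252,223). I check both against the estimates.

```bash
python3 - <<'E'
from h import *
c=robot.read_camera("wrist")
for n,u,v,z in [("n1 back edge",252,222,.069),("n3 top",395,208,.069),("board left edge",203,150,.05),("sealed end",350,71,.05)]: 
    p=ray(c,u,v,z); print(n,p.round(4),bc(p))
E
```

```text
n1 back edge [ 0.4649 -0.0373] (np.float64(-0.0293), np.float64(0.087))
n3 top [ 0.5709 -0.0174] (np.float64(-0.0406), np.float64(-0.0202))
board left edge [0.4231 0.0115] (np.float64(-0.0812), np.float64(0.1249))
sealed end [0.5265 0.077 ] (np.float64(-0.1383), np.float64(0.0165))
```

```bash
python3 -m inch '{"travel":[[6,0,0],[12,0,0],[12,0,20],[12,0,40],[12,0,60],[12,0,70],[12,0,70],[6,0,70],[-2,0,70],[-12,0,70],[-22,0,70],[-32,0,70]],"turn":[0,0,0,0,0,0,0,0,0,0,0,0],"claw":[1,1,1,1,1,1,1,1,1,1,1,1]}'
python3 -m inch '{"travel":[[-10,0,0],[-20,0,0],[-30,0,0],[-40,0,0],[-50,0,0],[-60,0,0],[-70,0,0],[-80,0,0],[-90,0,0],[-100,0,0],[-107,0,0],[-110,0,0]],"turn":[0,0,0,0,0,0,0,0,0,0,0,0],"claw":[1,1,1,1,1,1,1,1,1,1,1,1]}'
python3 - <<'E'
from h import *
s=robot.observe();print(bc(s["tool_pos"]),s["tool_pos"][2])
c=robot.read_camera("scene"); cv2.imwrite("pics/s2.png",cv2.resize(c["pixels"][130:384,100:375],None,fx=2.3,fy=2.3)[:,:,::-1])
E
```

```text
time: 3.1
tool_pos: [0.4685, -0.0548, 0.1206]
tool_rot: [3.141, 0.0, 1.653]
contact_force: [0.2, 1.5, 0.7]
opening: 0.0006
grip_force: 0.6
time: 4.3
tool_pos: [0.4774, -0.1641, 0.1202]
tool_rot: [3.141, 0.0, 1.653]
contact_force: [-0.2, 1.7, 1.4]
opening: 0.0006
grip_force: 0.7
(np.float64(0.0982), np.float64(0.0847)) 0.1201765182566773
```

View pics/s2.png

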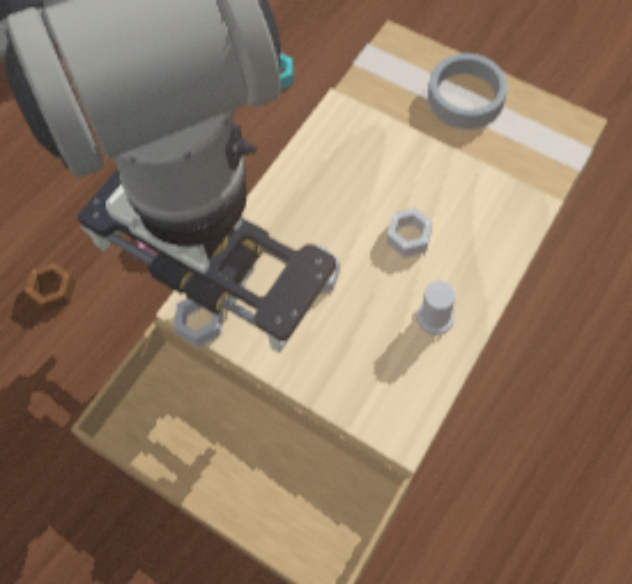

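Nut 1 is ahead of the fingers at (197,318), close to the carton-side edge; everything else is undisturbed. I push it over, then lift, and step back behind nut 2.

```bash
python3 -m inch '{"travel":[[-10,0,0],[-20,0,0],[-30,0,0],[-40,0,0],[-50,0,0],[-57,0,0],[-57,0,0],[-57,0,0],[-57,0,-30],[-57,0,-60],[-57,0,-70],[-57,0,-70]],"turn":[0,0,0,0,0,0,0,0,0,0,0,0],"claw":[1,1,1,1,1,1,1,1,1,1,1,1]}'
python3 -m inch '{"travel":[[20,6,0],[60,20,0],[100,34,0],[140,48,0],[162,55,0],[167,56,0],[167,56,0],[167,56,0],[167,56,20],[167,56,50],[167,56,70],[167,56,70]],"turn":[0,0,0,0,0,0,0,0,0,0,0,0],"claw":[1,1,1,1,1,1,1,1,1,1,1,1]}'
python3 - <<'E'
from h import *
s=robot.observe();print(bc(s["tool_pos"]),s["tool_pos"][2])
c=robot.read_camera("scene"); cv2.imwrite("pics/s3.png",cv2.resize(c["pixels"][130:384,100:375],None,fx=2.3,fy=2.3)[:,:,::-1])
E
```

```text
time: 5.55
tool_pos: [0.4826, -0.2201, 0.1915]
tool_rot: [3.139, 0.002, 1.654]
contact_force: [0.1, 1.0, -0.1]
opening: 0.0004
grip_force: 0.0
time: 6.75
tool_pos: [0.5224, -0.0502, 0.1177]
tool_rot: [-3.137, -0.001, 1.651]
contact_force: [-0.4, -2.0, 0.7]
opening: 0.0004
grip_force: 0.0
(np.float64(-0.0118), np.float64(0.0307)) 0.1177221934499923
```

View pics/s3.png

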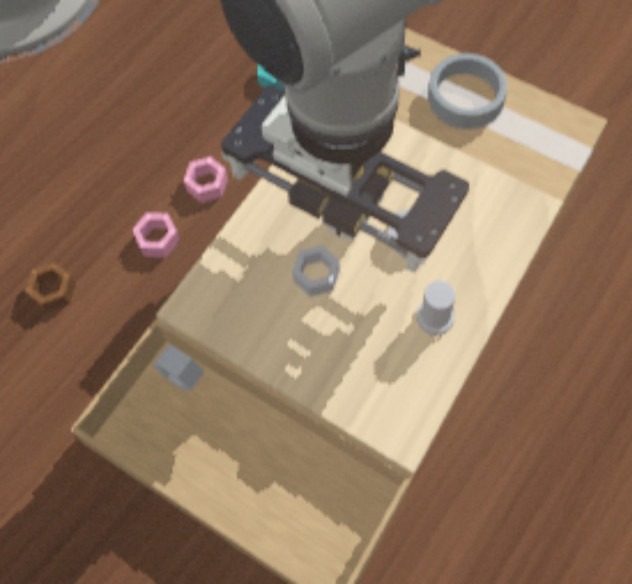

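Nut 1 is in the carton at (178,367). The fingers stand behind nut 2 at (317,270). I push nut 2 off.

```bash
python3 -m inch '{"travel":[[-5,0,0],[-12,0,0],[-22,0,0],[-32,0,0],[-42,0,0],[-52,0,0],[-62,0,0],[-72,0,0],[-82,0,0],[-92,0,0],[-102,0,0],[-110,0,0]],"turn":[0,0,0,0,0,0,0,0,0,0,0,0],"claw":[1,1,1,1,1,1,1,1,1,1,1,1]}'
python3 -m inch '{"travel":[[-10,0,0],[-20,0,0],[-30,0,0],[-40,0,0],[-50,0,0],[-57,0,0],[-57,0,0],[-57,0,0],[-57,0,-30],[-57,0,-60],[-57,0,-70],[-57,0,-70]],"turn":[0,0,0,0,0,0,0,0,0,0,0,0],"claw":[1,1,1,1,1,1,1,1,1,1,1,1]}'
python3 - <<'E'
from h import *
s=robot.observe();print(bc(s["tool_pos"]),s["tool_pos"][2])
c=robot.read_camera("side"); cv2.imwrite("pics/d4.png",cv2.resize(c["pixels"][100:285,145:345],None,fx=3,fy=3)[:,:,::-1])
E
```

```text
time: 8.0
tool_pos: [0.5332, -0.1596, 0.1202]
tool_rot: [-3.142, 0.0, 1.653]
contact_force: [-0.4, 1.0, 1.0]
opening: 0.0004
grip_force: 0.6
time: 9.2
tool_pos: [0.5384, -0.2153, 0.1916]
tool_rot: [3.139, 0.002, 1.654]
contact_force: [1.0, 0.4, -0.7]
opening: 0.0008
grip_force: 0.0
(np.float64(0.1541), np.float64(0.028)) 0.19164192882286843
```

View pics/d4.png

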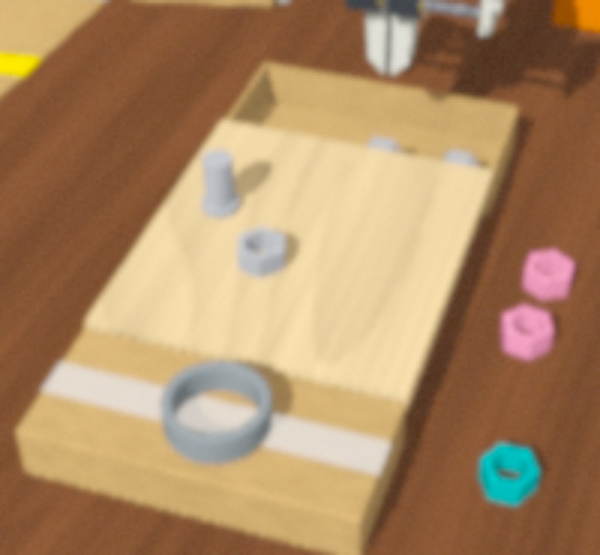

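Two nuts are in the carton, their tops visible at (383,145) and (460,157). Nut 3 at (262,250), the pin and the tape have not moved. Next I go behind nut 3, moving high over the board, and look before pushing.

```bash
python3 -m inch '{"travel":[[20,4,0],[60,12,0],[100,21,0],[140,29,0],[180,37,0],[220,45,0],[235,48,0],[238,49,0],[238,49,0],[238,49,20],[238,49,50],[238,49,67]],"turn":[0,0,0,0,0,0,0,0,0,0,0,0],"claw":[1,1,1,1,1,1,1,1,1,1,1,1]}'
python3 -m inch '{"travel":[[0,0,0],[0,0,0]],"turn":[0,0],"claw":[1,1]}'
python3 - <<'E'
from h import *
s=robot.observe();print(bc(s["tool_pos"]),s["tool_pos"])
c=robot.read_camera("scene"); cv2.imwrite("pics/s5.png",cv2.resize(c["pixels"][130:384,100:375],None,fx=2.3,fy=2.3)[:,:,::-1])
E
```

```text
time: 10.45
tool_pos: [0.5661, 0.0237, 0.121]
tool_rot: [-3.139, 0.0, 1.651]
contact_force: [-0.2, 0.0, -0.5]
opening: 0.0002
grip_force: 0.0
time: 10.65
tool_pos: [0.5672, 0.0244, 0.1233]
tool_rot: [-3.141, 0.0, 1.652]
contact_force: [0.2, 0.0, 1.0]
opening: 0.0005
grip_force: 0.0
(np.float64(-0.0826), np.float64(-0.0199)) [0.56718278 0.02435692 0.12330906]
```

View pics/s5.png

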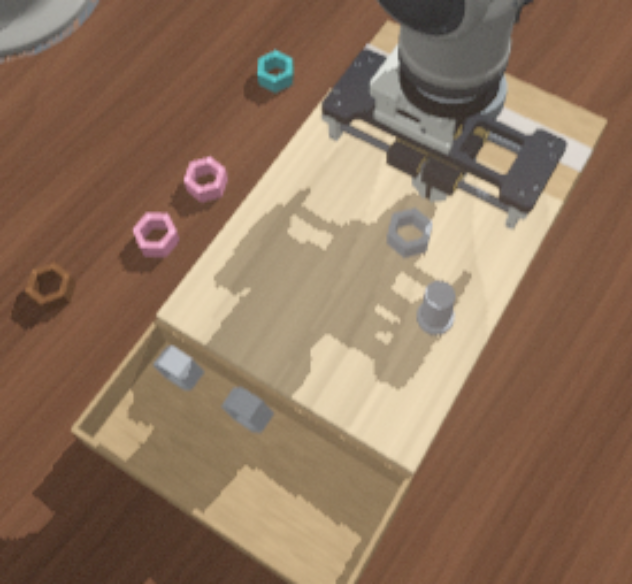

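Both pushed nuts lie in the carton, at (178,367) and (247,408), and the fingers sit behind nut 3 at (409,232). Now I push, first in part and watching the force as the gripper's body passes over the pin.

```bash
python3 -m inch '{"travel":[[-4,0,0],[-10,0,0],[-18,0,0],[-26,0,0],[-34,0,0],[-42,0,0],[-50,0,0],[-58,0,0],[-66,0,0],[-74,0,0],[-80,0,0],[-80,0,0]],"turn":[0,0,0,0,0,0,0,0,0,0,0,0],"claw":[1,1,1,1,1,1,1,1,1,1,1,1]}'
python3 - <<'E'
from h import *
s=robot.observe();print(bc(s["tool_pos"]),s["tool_pos"])
c=robot.read_camera("scene"); cv2.imwrite("pics/s6.png",cv2.resize(c["pixels"][130:384,100:375],None,fx=2.3,fy=2.3)[:,:,::-1])
E
```

```text
time: 11.9
tool_pos: [0.5737, -0.055, 0.1231]
tool_rot: [3.142, 0.0, 1.653]
contact_force: [0.3, 0.9, -0.2]
opening: 0.0006
grip_force: 0.0
(np.float64(-0.0029), np.float64(-0.02)) [ 0.57372197 -0.05498913  0.12311204]
```

View pics/s6.png

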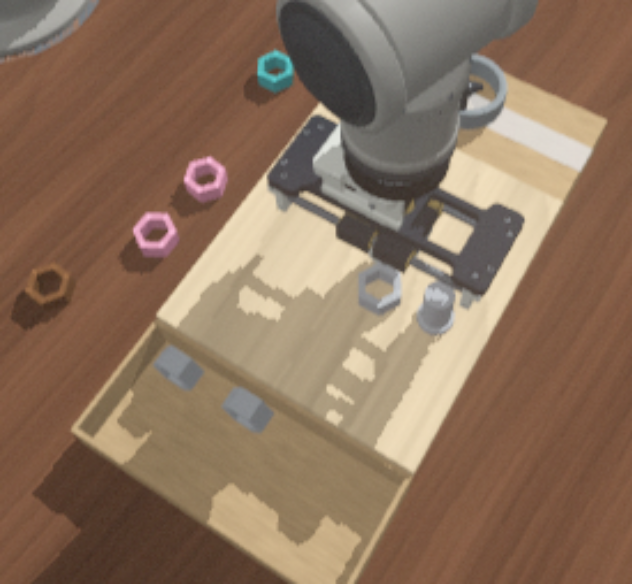

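Nut 3 slides straight at (379,288) and passes the pin's foot at (437,320) with room to spare. I have used up the allowed pictures, so from here I check by numbers.

```bash
python3 -m inch '{"travel":[[-5,0,0],[-10,0,0],[-15,0,0],[-20,0,0],[-25,0,0],[-30,0,0]],"turn":[0,0,0,0,0,0],"claw":[1,1,1,1,1,1]}'
python3 -m inch '{"travel":[[-8,0,0],[-16,0,0],[-24,0,0],[-32,0,0],[-40,0,0],[-48,0,0],[-56,0,0],[-64,0,0],[-70,0,0]],"turn":[0,0,0,0,0,0,0,0,0],"claw":[1,1,1,1,1,1,1,1,1]}'
```

```text
time: 12.55
tool_pos: [0.5761, -0.0843, 0.1232]
tool_rot: [-3.142, 0.0, 1.653]
contact_force: [-0.0, 0.6, 0.6]
opening: 0.0004
grip_force: 0.2
time: 13.45
tool_pos: [0.582, -0.1544, 0.1232]
tool_rot: [3.142, 0.0, 1.653]
contact_force: [0.0, 0.3, -0.7]
opening: 0.0002
grip_force: 0.2
```

The force stays near zero. I push the rest of the way off, lift clear, and compare the blobs.

```bash
python3 -m inch '{"travel":[[-10,0,0],[-20,0,0],[-30,0,0],[-40,0,0],[-50,0,0],[-58,0,0],[-58,0,0],[-58,0,0],[-58,0,-30],[-58,0,-60],[-58,0,-100],[-58,0,-130]],"turn":[0,0,0,0,0,0,0,0,0,0,0,0],"claw":[1,1,1,1,1,1,1,1,1,1,1,1]}'
python3 -m inch '{"travel":[[-40,0,0],[-80,0,0],[-120,0,0],[-160,0,-10],[-200,0,-20],[-220,0,-30],[-220,0,-30],[-220,0,-30]],"turn":[0,0,0,0,0,0,0,0],"claw":[1,1,1,1,1,1,1,1]}'
python3 - <<'E'
from h import *
s=robot.observe();print(s["tool_pos"].round(3),bc(s["tool_pos"]))
c=robot.read_camera("side")
for q in grey(c,(205,145,300,198))+grey(c,(190,215,245,262)):
    m=cv2.moments(q); u,v=m['m10']/m['m00'],m['m01']/m['m00']; print("side",cv2.boundingRect(q),round(u,1),round(v,1))
c=robot.read_camera("scene"); p=c["pixels"]; h=cv2.cvtColor(p,cv2.COLOR_RGB2HSV)
# blue-grey steel: blue >= red-ish, low saturation
m=((p[:,:,2].astype(int)>=p[:,:,0].astype(int)-3)&(p.max(2)>70)&(h[:,:,1]<80)).astype(np.uint8)
m[:200]=0;m[:,:130]=0;m[:,330:]=0
for q in cv2.findContours(m,0,1)[0]:
    if cv2.contourArea(q)>30:
        k=cv2.moments(q);u,v=k['m10']/k['m00'],k['m01']/k['m00']
        print("scene",cv2.boundingRect(q),"z.025",bc(ray(c,u,v,.025)),"z.069",bc(ray(c,u,v,.069)))
E
```

```text
time: 14.65
tool_pos: [0.5869, -0.2108, 0.2556]
tool_rot: [3.14, 0.001, 1.654]
contact_force: [0.6, -0.1, -0.8]
opening: 0.0004
grip_force: 0.0
time: 15.45
tool_pos: [0.6049, -0.4301, 0.2826]
tool_rot: [-3.141, -0.001, 1.653]
contact_force: [-0.5, -0.2, 0.2]
opening: 0.0001
grip_force: 0.0
[ 0.605 -0.43   0.283] (np.float64(0.3735), np.float64(-0.0211))
side (212, 149, 13, 24) 217.5 161.0
side (190, 220, 55, 35) 217.2 237.1
scene (215, 324, 21, 24) z.025 (np.float64(0.1875), np.float64(-0.0374)) z.069 (np.float64(0.1942), np.float64(-0.0453))
scene (197, 299, 21, 19) z.025 (np.float64(0.1611), np.float64(0.0195)) z.069 (np.float64(0.1694), np.float64(0.0081))
scene (167, 281, 21, 18) z.025 (np.float64(0.162), np.float64(0.09)) z.069 (np.float64(0.1703), np.float64(0.0743))
scene (285, 253, 13, 12) z.025 (np.float64(-0.01), np.float64(-0.0695)) z.069 (np.float64(0.0088), np.float64(-0.0754))
```

The pin's blob has not moved in the side view. No nut is left on the board, and all three measure inside the carton (along 0.161–0.188 m, where the inside runs from 0.145 to 0.247 m).

```bash
python3 -c "
from cell import robot
print(robot.hand_in())"
```

```text
the job is handed in; nothing more can be done
None
```

I swept all three steel nuts off the board into the open carton and handed the job in at about 15.5 s; by the cameras the guide pin had not moved and the sealed carton and tape showed no shift, but hand-in returned no verdict.

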